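# Lay out a power stage for refitting

## Task

Lay out the parts of this power stage around the fixed row: put the copper heat spreader flat on top of the power module and the heat sink, fins up, on top of the spreader, both centred and square to the module; stand the capacitor upright on the mat in line with the row, halfway between the power module and the connector. Lay the coil flat on the mat straight behind the middle of the terminal block (on the side away from the robot, square to the row), leaving a gap of about 25 mm between them. Let go of everything and leave the multimeter, jar and screwdriver where they are.

Things in the scene. Friction and masses are not known exactly. Their poses are not given: they have to be found in the camera images.
- module: Power module, fixed, middle of a straight row of three: flat black block 60 x 60 mm on an aluminium foot 76 mm long (x); flat top 15 mm above its underside. Origin: centre of its underside; z up. y runs along the row (roughly to the robot's left), x is square to the row, to the back, away from the robot; the row is turned up to 10 degrees. All stand on a mat whose top is 3 mm above the work surface.
- connector: Connector: black open-topped plug housing with two rows of brass pins, 36 mm (x) by 64 mm (y, with two low side lugs) by 22 mm high. It stands at one end of the row, left or right of the power module, 190 mm from it centre to centre. Origin: centre of its underside; z up. Axes parallel to the power module's. It is screwed down and cannot move.
- terminal: Terminal block: green block with five screws on top, 24 mm (x) by 50 mm (y, along the row), 20 mm high. It stands at the other end of the row, 190 mm from the power module centre to centre. Origin: centre of its underside; z up. Axes parallel to the power module's: x points to the back of the row, away from the robot. It is screwed down and cannot move.
- spreader: Heat spreader: loose flat copper plate, 50 x 50 x 10 mm, 0.17 to 0.29 kg, lying flat. Origin: centre of its underside; z up. x and y along its edges.
- heatsink: Heat sink: loose aluminium block with six upright fins, 50 x 50 mm and 28 mm high (base 6 mm, fins 22 mm running along its x), 0.09 to 0.15 kg, fins up. Origin: centre of its underside; z up. x and y along its edges. It can be gripped across the outer fins (50 mm, y) or over the fin ends (50 mm, x).
- capacitor: Capacitor: loose dark upright can with a bright top, diameter 36 mm, height 50 mm, 0.06 to 0.11 kg. Origin: centre of its underside; z up.
- coil: Coil: loose dark ring core wound with copper wire, lying flat; outer diameter about 51 mm with the wire (core 50 mm), hole 22 mm, height 20 mm, 0.09 to 0.16 kg. Origin: centre of its underside; z up.
- multimeter: Bystander, loose: blue multimeter lying on its back, 75 x 150 x 40 mm, left of and behind the work. Origin: centre of its underside; z up. Leave it where it lies.
- jar: Bystander, loose: clear screw jar with a white lid, diameter 48 mm, 55 mm high, right of and behind the work. Origin: centre of its underside; z up. Leave it where it stands.
- screwdriver: Bystander, loose: screwdriver with a red handle, 170 mm long, about 30 mm high, lying behind the work roughly across the robot's view. Origin: below its middle; x from handle to tip. Leave it where it lies.
Things that resemble listed ones, but are neither listed nor needed, are in the scene too. Leave any blue or purple look-alike of the coil alone.

How it is judged:
By the outcome, as a careful person would: the job done as asked, in the order asked, and still so for the second after the job is handed in, with the robot touching nothing.
It also fails if it takes over 90 s, if anything falls off the work surface, if the arm or the gripper's body presses on something with over 40 N, if the wrist force passes 120 N, or if a joint passes its speed limit or range.

## Robot

A 6-joint arm with a two-finger parallel gripper is mounted at the origin on the work surface. World frame = base frame: x ahead of the robot, y to its left, z up, the work surface at z = 0. Lengths are in mm, angles in rad, forces in N, time in s.
With the tool pointing down it reaches from about 350 to 775 mm from the base axis. Payload 7.3 kg.
Tool frame: the origin (TCP) lies at the very end of the fingers, on their centre line; the grasp point (between the pads) lies bot.grip_point_offset behind it (bot.grip_point_offset is the distance from the TCP to the grasp point, in mm); z points along the fingers, y is the line along which they close (so a half turn about z gives the same grasp; the last joint's range is limited). The gripper opens to 92 mm and grips with 3 to 60 N. Pads are 19 mm wide; open, the fingers measure 130 mm over their backs; the gripper's body (75 mm by 190 mm) begins 47 mm behind the grasp point.
Start: joints at [1.046, 0.342, 1.524, -0, 1.275, -0.146], TCP at [194.135, 487.808, 226.741] pointing down, gripper open.
Joint ranges: [-2.53, 2.53], [-0.77, 2.02], [0.04, 2.7], [-1, 4.14], [0.28, 2.66], [-3.11, 3.11]. Speed limits (rad/s): [2.57, 2.57, 3.14, 3.14, 3.14, 3.14].

## Interface

Orientations are given as [roll, pitch, yaw] about the fixed x, y, z axes, in that order (R = Rz(yaw) Ry(pitch) Rx(roll)).
In Python, from plant import bot gives the robot as it stands. The module is installed in compiled form; this text tells all that it offers.
- The arm moves only by the tool carry_out, never from a script. Its argument "plan" is a list of rows, each an object of numbers: "tx", "ty", "tz": the shift along the world's x, y, z in mm; "rx", "ry", "rz": the turn, a rotation vector about the world's x, y, z in rad. A call has 1 to 12 rows; each row shifts and turns the commanded pose from where the row before left it; what a row does not reach is not made up. A row lasts 1/10 s, in which the tool goes at most 50 mm and 8.59 degrees, less where a joint would pass 70% of its speed; a pose out of reach is approached as far as the arm can. A call with a gripper value outside its range is refused whole. "gripper" is the closure, from 0 (fully open) to 1 (shut), set as the call begins (left out, the last holds). The fingers move at their own pace and stop on an object; the grip force is fixed at half the most. Time passes only in rows, so rows that do not move let the fingers close. It gives the time, the measured TCP pose, the force, the opening and the grip force at its end, in the units of the state.
- bot.get_obs(): the state, without advancing time (a new reading comes with each control period).
- bot.capture(name): name is "scene" or "top"; returns the picture (400x640x3 uint8, red, green, blue); there is no depth.
- bot.camera_model(name): a dict with "camera_matrix" (3x3 intrinsics, pixels), "dist" ([k1, k2, p1, p2, k3] as OpenCV has them; the pictures are not rectified), "R" (3x3) and "t" (3): a world point X has camera coordinates R X + t. Camera axes: x right, y down, z forward; pixel columns grow to the right and rows downward; lengths in mm; the calibration is good to about 2 mm. A picture is of the moment at which its call begins. camera_model takes no time and is no camera call.
- bot.close_job(): hands the job in; it is judged then, once.
The state is a dict: "time": time; "joint_positions": joint angles; "dq": joint speeds; "tau": joint torques, N m; "tool_pos": TCP position; "tcp_rot": TCP orientation; "contact_force": force on the tool from outside, world axes, zero at the start; "moment": the same for the moment, N m; "grip_width": finger opening in mm; "finger_force": force on a finger pad.
Only numpy, scipy, OpenCV 4.12 (cv2) and the standard library are available. Lean on these libraries where they do the work, as an engineer would, in place of code of your own. Each camera call takes 0.05 s, during which the arm holds its last target. There are 200 camera calls.

## Working session

There is one attempt and no reset: what is moved stays moved. The work goes in short steps, Python scripts to look and compute and a tool call to move; the robot and the scene stay as the last step left them, time stands still between calls to the robot, and variables do not carry over. Pictures are saved under pics/ and viewed, at most 14 in all, crops included, and the job is handed in when it is done.

Besides the shell and the picture viewer there is one more tool, called after ">>>" as name([rows], argument=value, ...), one row to a line, values as JSON. carry_out: Moves the arm, as the interface text tells. Its arguments: {"type":"object","properties":{"plan":{"type":"array"},"gripper":{"type":"number"}},"required":["plan"]}

```bash
mkdir -p pics; python3 - <<'E'
from plant import bot
import cv2
for n in("scene","top"):
    cv2.imwrite(f"pics/{n}0.png",bot.capture(n)[:,:,::-1])
    m=bot.camera_model(n);print(n,m)
o=bot.get_obs();print(o,bot.grip_point_offset)
E
```

```text
scene {'camera_matrix': array([[421.4443265,   0.       , 326.0479775],
       [  0.       , 421.4443265, 198.1110426],
       [  0.       ,   0.       ,   1.       ]]), 'dist': array([-0.09889987,  0.        ,  0.        ,  0.        ,  0.        ]), 'R': array([[-0.15715576,  0.9875146 ,  0.01081602],
       [ 0.57392426,  0.10023774, -0.81275048],
       [-0.80368713, -0.12152084, -0.58251152]]), 't': array([  74.1644364 , -303.1492956 , 1417.75571828])}
top {'camera_matrix': array([[380.44480595,   0.        , 318.05918304],
       [  0.        , 380.44480595, 207.96505041],
       [  0.        ,   0.        ,   1.        ]]), 'dist': array([0.01046616, 0.        , 0.        , 0.        , 0.        ]), 'R': array([[ 0.00582423, -0.99985448, -0.01603433],
       [-0.99305707, -0.00389922, -0.1175689 ],
       [ 0.11748927,  0.01660775, -0.99293527]]), 't': array([  9.42455785, 607.01175373, 858.3356562 ])}
{'time': 0.1, 'joint_positions': array([ 1.04601584e+00,  3.42656759e-01,  1.52490325e+00,  2.85959361e-05,
        1.27539404e+00, -1.46040944e-01]), 'dq': array([-1.76277561e-03,  3.00805398e-04, -2.33561855e-03,  2.89271824e-04,
       -3.14996154e-05, -3.99001231e-04]), 'tau': array([ 1.25184466e-03, -4.32003486e+01, -2.44693923e+01,  7.19149760e-02,
        5.26743138e-02, -4.30763521e-05]), 'tool_pos': array([193.93154729, 487.48984111, 226.1188967 ]), 'tcp_rot': array([-3.14024973e+00, -2.25168231e-04,  2.76284461e+00]), 'contact_force': array([ 0.52336921, -0.62395057,  0.3025021 ]), 'moment': array([-0.0267499 , -0.01235585, -0.06283521]), 'finger_force': 0.0, 'grip_width': 91.81736927716231} 18.8
```

View pics/scene0.png

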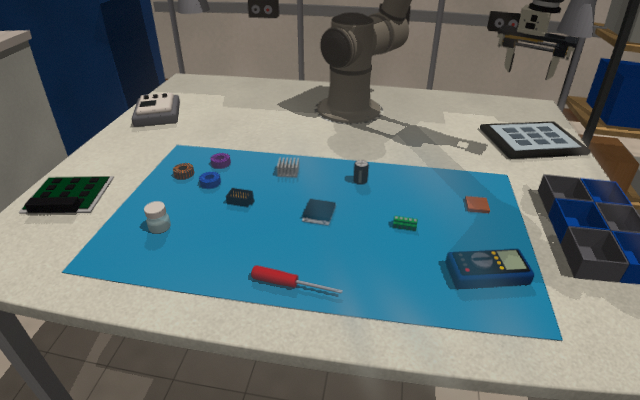

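View pics/top0.png

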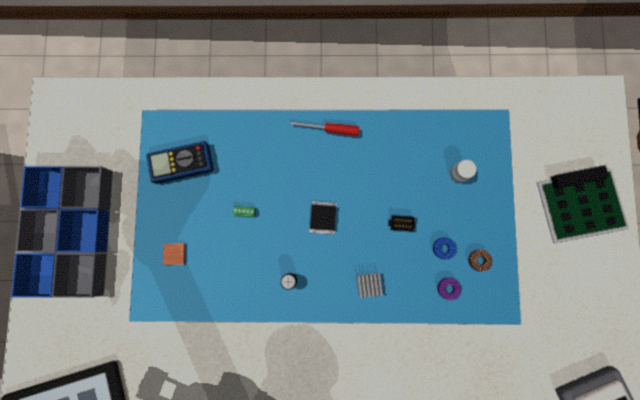

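The scene view shows the robot's side at the back. In the top view the terminal is at about (244,211), module (322,217), connector (402,223), spreader (174,254), capacitor (289,282), heat sink (370,285), and copper coil (480,260). The blue coil (444,248) and purple coil (449,289) are the look-alikes to leave alone.

```bash
cat > h.py <<'E'
import cv2, numpy as np
from plant import bot
def ray(n,uv,z):
    m=bot.camera_model(n);R=np.array(m["R"]);t=np.array(m["t"])
    p=cv2.undistortPoints(np.float64(uv).reshape(-1,1,2),m["camera_matrix"],m["dist"]).reshape(-1,2)
    d=np.c_[p,np.ones(len(p))]@R; c=-R.T@t
    return c+d*((z-c[2])/d[:,2])[:,None]
def proj(n,X):
    m=bot.camera_model(n)
    return cv2.projectPoints(np.float64(X).reshape(-1,1,3),cv2.Rodrigues(np.array(m["R"]))[0],np.float64(m["t"]),m["camera_matrix"],m["dist"])[0].reshape(-1,2)
E
python3 - <<'E'
from h import *
a=cv2.imread("pics/top0.png")[180:310,150:510]
cv2.imwrite("pics/topc.png",cv2.resize(a,None,fx=2.2,fy=2.2,interpolation=cv2.INTER_CUBIC))
b=cv2.imread("pics/scene0.png")[140:245,160:500]
cv2.imwrite("pics/scenec.png",cv2.resize(b,None,fx=2.3,fy=2.3,interpolation=cv2.INTER_CUBIC))
for n,z in(("top",10),("scene",10)):
    im=cv2.imread(f"pics/{n}0.png");hsv=cv2.cvtColor(im,cv2.COLOR_BGR2HSV).astype(int)
    mat=(abs(hsv[...,0]-101)<6)&(hsv[...,1]>190)
    print(n,hsv[235,322] if n=="top" else hsv[250,350])
    k,l,s,c=cv2.connectedComponentsWithStats((~mat).astype(np.uint8))
    for i in range(1,k):
        if 30<s[i,4]<3000: print(s[i],c[i].round(1),ray(n,c[i],z)[0].round(0))
E
```

```text
top [100 158 168]
scene [ 98 194 160]
[391 215  27  16 318] [404.6 222.7] [601. 192.  10.]
```

View pics/topc.png

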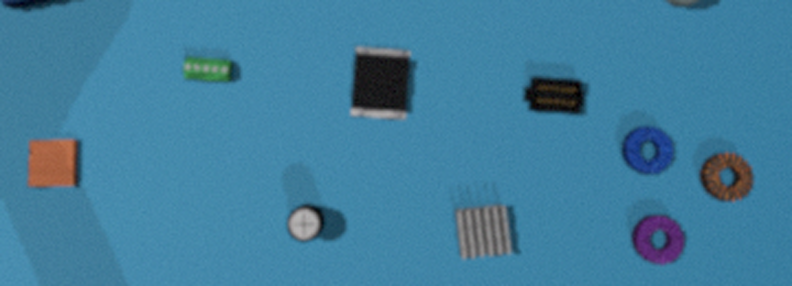

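View pics/scenec.png

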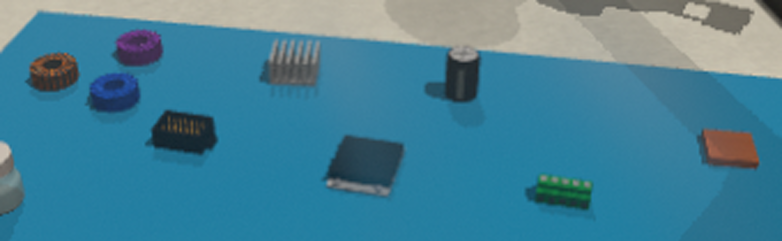

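```bash
cat >> h.py <<'E'
def mean(n,k=4):
    return np.mean([bot.capture(n)[:,:,::-1].astype(np.float32) for _ in range(k)],0)
def seg(im,box,lo,hi,S=6,sel="big"):
    """HSV range -> largest contour in box (x0,y0,x1,y1), full-picture pixels"""
    x0,y0,x1,y1=box
    c=cv2.resize(np.clip(im[y0:y1,x0:x1],0,255).astype(np.uint8),None,fx=S,fy=S,interpolation=cv2.INTER_CUBIC)
    m=cv2.inRange(cv2.cvtColor(c,cv2.COLOR_BGR2HSV),lo,hi)
    m=cv2.morphologyEx(m,cv2.MORPH_CLOSE,np.ones((9,9),np.uint8))
    k=max(cv2.findContours(m,cv2.RETR_EXTERNAL,cv2.CHAIN_APPROX_NONE)[0],key=cv2.contourArea)[:,0].astype(float)
    return (k+.5)/S-.5+[x0,y0]
def rect(n,k,z):
    p=ray(n,k,z)[:,:2].astype(np.float32); r=cv2.minAreaRect(p)
    a=(r[2]+45)%90-45
    m=cv2.moments(p.reshape(-1,1,2))
    return "c",np.round(r[0],1),"m",np.round([m["m10"]/m["m00"],m["m01"]/m["m00"]],1),"size",np.round(r[1],1),"ang",round(a,1)
E
python3 - <<'E'
from h import *
T=mean("top");S=mean("scene");np.savez("im0",T=T,S=S)
dk=((0,0,0),(180,255,62)); 
J=[("module",(300,195,345,240),(330,220),dk,13),("modall",(300,195,345,240),None,((0,0,0),(180,110,255)),10),
("connector",(385,208,420,238),(240,197),dk,14),("terminal",(228,202,262,222),(405,223),((35,60,0),(88,255,255)),13),
("spreader",(155,238,195,270),(477,204),((0,70,0),(22,255,255)),8),("heatsink",(350,268,390,304),(287,168),((0,0,0),(180,110,255)),17),
("captop",(275,268,300,296),None,((0,0,70),(180,110,255)),53),("coil",(465,245,500,277),(182,171),((0,50,0),(22,255,255)),13)]
for n,b,s,r,z in J:
    print(n,"T",*rect("top",seg(T,b,*r),z))
    if s: print("   S",*rect("scene",seg(S,(s[0]-24,s[1]-17,s[0]+24,s[1]+17),*r),z))
for p in [(322,217),(322,203),(330,250),(402,212),(402,224),(303,282),(370,272),(370,285),(289,282)]: print(p,cv2.cvtColor(np.uint8([[T[p[1],p[0]]]]),cv2.COLOR_BGR2HSV)[0,0],end=' ')
E
```

```text
module T c [587.7   0.9] m [587.8   1.1] size [59.  58.3] ang -3.7
   S c [617. -20.] m [616.4 -19.6] size [12.3  5.3] ang 44.4
modall T c [587.4   2. ] m [587.3   1.7] size [63.2 79.4] ang -4.0
connector T c [ 574.2 -187.1] m [ 574.3 -188.1] size [62.7 35.3] ang -4.0
   S c [ 575.7 -184.2] m [ 575.8 -186.1] size [68.9 60. ] ang -4.1
terminal T c [601.2 191.8] m [601.4 191.8] size [53.8 25.5] ang -3.8
   S c [604.7 191.8] m [603.8 191.8] size [51.1 41.9] ang -3.7
spreader T c [498.4 359.1] m [498.4 359.2] size [49.1 51.4] ang 1.6
   S c [500.6 360.6] m [499.2 361.3] size [58.7 50.3] ang 1.9
heatsink T c [ 428.6 -108.5] m [ 428.9 -108.3] size [54.7 56.6] ang 6.3
   S c [ 429.7 -107.2] m [ 430.2 -106.3] size [97.6 58.7] ang 7.2
captop T c [437.9  79.9] m [437.9  79.8] size [34.6 33.4] ang 27.6
coil T c [ 487.8 -369.4] m [ 488.3 -368.9] size [50.1 50. ] ang 36.5
   S c [ 487.3 -367.9] m [ 485.3 -368.6] size [75.9 49.9] ang 28.7
(322, 217) [113  39  26] (322, 203) [150   2 144] (330, 250) [100 155 169] (402, 212) [ 99 161 146] (402, 224) [17 72 32] (303, 282) [ 99 167  93] (370, 272) [100 155 145] (370, 285) [120   3  90] (289, 282) [165   3 152]
```

Row measured: spacing 190.6 mm each side and yaw −4°, consistent with the given sizes. I'll go to the spreader first.

>>> carry_out([
  {"tx": 34, "ty": -14.2, "tz": -17.3, "rz": 0.0455},
  {"tx": 34, "ty": -14.2, "tz": -17.3, "rz": 0.0455},
  {"tx": 34, "ty": -14.2, "tz": -17.3, "rz": 0.0455},
  {"tx": 34, "ty": -14.2, "tz": -17.3, "rz": 0.0455},
  {"tx": 34, "ty": -14.2, "tz": -17.3, "rz": 0.0455},
  {"tx": 34, "ty": -14.2, "tz": -17.3, "rz": 0.0455},
  {"tx": 34, "ty": -14.2, "tz": -17.3, "rz": 0.0455},
  {"tx": 34, "ty": -14.2, "tz": -17.3, "rz": 0.0455},
  {"tx": 33, "ty": -14.2, "tz": -17.3, "rz": 0.0455},
  {"tx": 0},
  {"tx": 0},
], gripper=0)

```text
invalid input at $.plan[0]: expected keys tx, ty, tz, rx, ry, rz
```

All keys are required.

>>> carry_out([
  {"tx": 34, "ty": -14.2, "tz": -17.3, "rx": 0, "ry": 0, "rz": 0.0455},
  {"tx": 34, "ty": -14.2, "tz": -17.3, "rx": 0, "ry": 0, "rz": 0.0455},
  {"tx": 34, "ty": -14.2, "tz": -17.3, "rx": 0, "ry": 0, "rz": 0.0455},
  {"tx": 34, "ty": -14.2, "tz": -17.3, "rx": 0, "ry": 0, "rz": 0.0455},
  {"tx": 34, "ty": -14.2, "tz": -17.3, "rx": 0, "ry": 0, "rz": 0.0455},
  {"tx": 34, "ty": -14.2, "tz": -17.3, "rx": 0, "ry": 0, "rz": 0.0455},
  {"tx": 34, "ty": -14.2, "tz": -17.3, "rx": 0, "ry": 0, "rz": 0.0455},
  {"tx": 34, "ty": -14.2, "tz": -17.3, "rx": 0, "ry": 0, "rz": 0.0455},
  {"tx": 33, "ty": -14.2, "tz": -17.3, "rx": 0, "ry": 0, "rz": 0.0455},
  {"tx": 0, "ty": 0, "tz": 0, "rx": 0, "ry": 0, "rz": 0},
  {"tx": 0, "ty": 0, "tz": 0, "rx": 0, "ry": 0, "rz": 0},
], gripper=0)

```text
time: 1.6
tool_pos: [499.2, 359.4, 70.3]
tcp_rot: [-3.141, -0.001, -3.113]
contact_force: [-0.2, -0.1, 0.0]
grip_width: 91.6
finger_force: 0.0
```

>>> carry_out([
  {"tx": 0, "ty": 0, "tz": -25, "rx": 0, "ry": 0, "rz": 0},
  {"tx": 0, "ty": 0, "tz": -20, "rx": 0, "ry": 0, "rz": 0},
  {"tx": 0, "ty": 0, "tz": -14, "rx": 0, "ry": 0, "rz": 0},
  {"tx": 0, "ty": 0, "tz": -6, "rx": 0, "ry": 0, "rz": 0},
  {"tx": 0, "ty": 0, "tz": 0, "rx": 0, "ry": 0, "rz": 0},
  {"tx": 0, "ty": 0, "tz": 0, "rx": 0, "ry": 0, "rz": 0},
])

```text
time: 2.2
tool_pos: [499.4, 360.6, 7.0]
tcp_rot: [3.141, 0.001, -3.111]
contact_force: [-0.5, -0.4, -0.5]
grip_width: 91.6
finger_force: 0.0
```

>>> carry_out([
  {"tx": 0, "ty": 0, "tz": 0, "rx": 0, "ry": 0, "rz": 0},
  {"tx": 0, "ty": 0, "tz": 0, "rx": 0, "ry": 0, "rz": 0},
  {"tx": 0, "ty": 0, "tz": 0, "rx": 0, "ry": 0, "rz": 0},
  {"tx": 0, "ty": 0, "tz": 0, "rx": 0, "ry": 0, "rz": 0},
  {"tx": 0, "ty": 0, "tz": 0, "rx": 0, "ry": 0, "rz": 0},
  {"tx": 0, "ty": 0, "tz": 0, "rx": 0, "ry": 0, "rz": 0},
  {"tx": 0, "ty": 0, "tz": 0, "rx": 0, "ry": 0, "rz": 0},
  {"tx": 0, "ty": 0, "tz": 0, "rx": 0, "ry": 0, "rz": 0},
], gripper=1)

```text
time: 3.0
tool_pos: [499.2, 359.9, 6.1]
tcp_rot: [-3.142, 0.0, -3.111]
contact_force: [0.5, -0.8, 0.7]
grip_width: 49.6
finger_force: 30.0
```

>>> carry_out([
  {"tx": 0, "ty": 0, "tz": 20, "rx": 0, "ry": 0, "rz": 0},
  {"tx": 0, "ty": 0, "tz": 40, "rx": 0, "ry": 0, "rz": 0},
  {"tx": 9, "ty": -36, "tz": 0, "rx": 0, "ry": 0, "rz": -0.01},
  {"tx": 9, "ty": -36, "tz": 0, "rx": 0, "ry": 0, "rz": -0.01},
  {"tx": 9, "ty": -36, "tz": 0, "rx": 0, "ry": 0, "rz": -0.01},
  {"tx": 9, "ty": -36, "tz": 0, "rx": 0, "ry": 0, "rz": -0.01},
  {"tx": 9, "ty": -36, "tz": 0, "rx": 0, "ry": 0, "rz": -0.01},
  {"tx": 9, "ty": -36, "tz": 0, "rx": 0, "ry": 0, "rz": -0.01},
  {"tx": 9, "ty": -36, "tz": 0, "rx": 0, "ry": 0, "rz": -0.01},
  {"tx": 9, "ty": -36, "tz": 0, "rx": 0, "ry": 0, "rz": -0.01},
  {"tx": 9, "ty": -36, "tz": 0, "rx": 0, "ry": 0, "rz": -0.01},
  {"tx": 7.4, "ty": -34.4, "tz": 0, "rx": 0, "ry": 0, "rz": -0.01},
])

```text
time: 4.2
tool_pos: [587.5, 0.0, 65.6]
tcp_rot: [3.141, -0.001, 3.072]
contact_force: [0.3, 0.2, -2.7]
grip_width: 49.6
finger_force: 30.0
```

>>> carry_out([
  {"tx": 0, "ty": 0, "tz": -20, "rx": 0, "ry": 0, "rz": 0},
  {"tx": 0, "ty": 0, "tz": -10, "rx": 0, "ry": 0, "rz": 0},
  {"tx": 0, "ty": 0, "tz": 0, "rx": 0, "ry": 0, "rz": 0},
  {"tx": 0, "ty": 0, "tz": 0, "rx": 0, "ry": 0, "rz": 0},
  {"tx": 0, "ty": 0, "tz": 0, "rx": 0, "ry": 0, "rz": 0},
])

```text
time: 4.7
tool_pos: [587.8, 2.4, 36.7]
tcp_rot: [3.142, 0.001, 3.074]
contact_force: [1.0, 0.1, -2.0]
grip_width: 49.1
finger_force: 30.0
```

>>> carry_out([
  {"tx": 0, "ty": 0, "tz": -8, "rx": 0, "ry": 0, "rz": 0},
  {"tx": 0, "ty": 0, "tz": -4, "rx": 0, "ry": 0, "rz": 0},
  {"tx": 0, "ty": 0, "tz": -2.5, "rx": 0, "ry": 0, "rz": 0},
  {"tx": 0, "ty": 0, "tz": 0, "rx": 0, "ry": 0, "rz": 0},
  {"tx": 0, "ty": 0, "tz": 0, "rx": 0, "ry": 0, "rz": 0},
])

```text
time: 5.2
tool_pos: [587.6, 1.6, 21.5]
tcp_rot: [3.142, 0.0, 3.072]
contact_force: [-0.4, -0.1, -1.9]
grip_width: 49.2
finger_force: 30.0
```

>>> carry_out([
  {"tx": 0, "ty": 0, "tz": -0.5, "rx": 0, "ry": 0, "rz": 0},
  {"tx": 0, "ty": 0, "tz": -0.5, "rx": 0, "ry": 0, "rz": 0},
  {"tx": 0, "ty": 0, "tz": 0, "rx": 0, "ry": 0, "rz": 0},
])

```text
time: 5.5
tool_pos: [587.6, 1.6, 21.0]
tcp_rot: [3.142, 0.0, 3.072]
contact_force: [-1.5, -0.1, 3.5]
grip_width: 49.5
finger_force: 30.0
```

>>> carry_out([
  {"tx": 0, "ty": 0, "tz": 0, "rx": 0, "ry": 0, "rz": 0},
  {"tx": 0, "ty": 0, "tz": 0, "rx": 0, "ry": 0, "rz": 0},
  {"tx": 0, "ty": 0, "tz": 0, "rx": 0, "ry": 0, "rz": 0},
  {"tx": 0, "ty": 0, "tz": 0, "rx": 0, "ry": 0, "rz": 0},
  {"tx": 0, "ty": 0, "tz": 0, "rx": 0, "ry": 0, "rz": 0},
  {"tx": 0, "ty": 0, "tz": 10, "rx": 0, "ry": 0, "rz": 0},
  {"tx": 0, "ty": 0, "tz": 40, "rx": 0, "ry": 0, "rz": 0},
], gripper=0)

```text
time: 6.2
tool_pos: [584.8, 1.9, 67.8]
tcp_rot: [3.141, -0.008, 3.072]
contact_force: [-0.2, 0.0, -0.4]
grip_width: 91.3
finger_force: 0.0
```

>>> carry_out([
  {"tx": -31.6, "ty": -21.9, "tz": 0, "rx": 0, "ry": 0, "rz": 0.037},
  {"tx": -31.6, "ty": -21.9, "tz": 0, "rx": 0, "ry": 0, "rz": 0.037},
  {"tx": -31.6, "ty": -21.9, "tz": 0, "rx": 0, "ry": 0, "rz": 0.037},
  {"tx": -31.6, "ty": -21.9, "tz": 0, "rx": 0, "ry": 0, "rz": 0.037},
  {"tx": -31.6, "ty": -21.9, "tz": 0, "rx": 0, "ry": 0, "rz": 0.037},
  {"tx": 0, "ty": 0, "tz": 0, "rx": 0, "ry": 0, "rz": 0},
])

```text
time: 6.8
tool_pos: [426.3, -109.2, 71.1]
tcp_rot: [3.141, -0.002, -3.028]
contact_force: [-0.4, 0.2, 0.4]
grip_width: 91.4
finger_force: 0.0
```

```bash
python3 - <<'E'
from h import *
T=mean("top");S=mean("scene")
cv2.imwrite("pics/a.png",np.hstack([cv2.resize(X,None,fx=4,fy=4,interpolation=cv2.INTER_CUBIC) for X in(T[170:260,275:370],S[165:255,280:375])]))
r=((0,70,0),(22,255,255))
print("T",*rect("top",seg(T,(300,195,345,240),*r),26))
print("S",*rect("scene",seg(S,(296,180,346,228),*r),26))
E
```

```text
T c [586.7   1.4] m [586.8   1.5] size [54.5 55.1] ang -4.0
S c [588.4   2.2] m [588.7   2.3] size [50.5 49.5] ang -2.9[ WARN:0@4.986] global loadsave.cpp:1063 imwrite_ Unsupported depth image for selected encoder is fallbacked to CV_8U.
```

View pics/a.png

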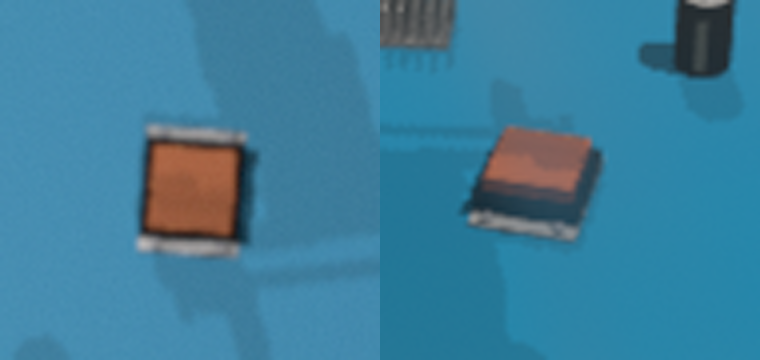

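Both views show the spreader lying flat and centred on the black block (about pixel (323,217) in the top view). Now the heat sink.

>>> carry_out([
  {"tx": 0, "ty": 0, "tz": -25, "rx": 0, "ry": 0, "rz": 0},
  {"tx": 0, "ty": 0, "tz": -20, "rx": 0, "ry": 0, "rz": 0},
  {"tx": 0, "ty": 0, "tz": -10, "rx": 0, "ry": 0, "rz": 0},
  {"tx": 0, "ty": 0, "tz": -5.5, "rx": 0, "ry": 0, "rz": 0},
  {"tx": 0, "ty": 0, "tz": 0, "rx": 0, "ry": 0, "rz": 0},
])

```text
time: 7.7
tool_pos: [429.5, -107.7, 9.7]
tcp_rot: [3.141, -0.001, -3.026]
contact_force: [0.6, 0.7, -0.2]
grip_width: 91.9
finger_force: 0.0
```

>>> carry_out([
  {"tx": 0, "ty": 0, "tz": 0, "rx": 0, "ry": 0, "rz": 0},
  {"tx": 0, "ty": 0, "tz": 0, "rx": 0, "ry": 0, "rz": 0},
  {"tx": 0, "ty": 0, "tz": 0, "rx": 0, "ry": 0, "rz": 0},
  {"tx": 0, "ty": 0, "tz": 0, "rx": 0, "ry": 0, "rz": 0},
  {"tx": 0, "ty": 0, "tz": 0, "rx": 0, "ry": 0, "rz": 0},
  {"tx": 0, "ty": 0, "tz": 0, "rx": 0, "ry": 0, "rz": 0},
  {"tx": 0, "ty": 0, "tz": 0, "rx": 0, "ry": 0, "rz": 0},
], gripper=1)

```text
time: 8.4
tool_pos: [429.6, -107.9, 10.2]
tcp_rot: [3.142, 0.0, -3.026]
contact_force: [-1.1, 0.2, 2.4]
grip_width: 49.7
finger_force: 30.0
```

>>> carry_out([
  {"tx": 0, "ty": 0, "tz": 20, "rx": 0, "ry": 0, "rz": 0},
  {"tx": 0, "ty": 0, "tz": 35, "rx": 0, "ry": 0, "rz": 0},
  {"tx": 31.6, "ty": 21.9, "tz": 0, "rx": 0, "ry": 0, "rz": -0.037},
  {"tx": 31.6, "ty": 21.9, "tz": 0, "rx": 0, "ry": 0, "rz": -0.037},
  {"tx": 31.6, "ty": 21.9, "tz": 0, "rx": 0, "ry": 0, "rz": -0.037},
  {"tx": 31.6, "ty": 21.9, "tz": 0, "rx": 0, "ry": 0, "rz": -0.037},
  {"tx": 31.4, "ty": 21.8, "tz": 0, "rx": 0, "ry": 0, "rz": -0.037},
  {"tx": 0, "ty": 0, "tz": 0, "rx": 0, "ry": 0, "rz": 0},
  {"tx": 0, "ty": 0, "tz": -15, "rx": 0, "ry": 0, "rz": 0},
  {"tx": 0, "ty": 0, "tz": -9, "rx": 0, "ry": 0, "rz": 0},
  {"tx": 0, "ty": 0, "tz": 0, "rx": 0, "ry": 0, "rz": 0},
  {"tx": 0, "ty": 0, "tz": 0, "rx": 0, "ry": 0, "rz": 0},
])

```text
time: 9.6
tool_pos: [586.9, 1.1, 40.9]
tcp_rot: [3.141, -0.001, 3.072]
contact_force: [-0.1, 0.5, -1.4]
grip_width: 49.8
finger_force: 30.0
```

```bash
python3 - <<'E'
from h import *
o=bot.get_obs();print(o["tool_pos"],o["tcp_rot"])
T=mean("top",2);S=mean("scene",2)
cv2.imwrite("pics/b.png",np.hstack([cv2.resize(X,None,fx=4,fy=4,interpolation=cv2.INTER_CUBIC) for X in(T[170:260,275:370],S[145:235,280:375])]).clip(0,255).astype(np.uint8))
E
```

```text
[586.91415463   1.12736878  40.94268966] [ 3.14147354e+00 -7.90087091e-04  3.07178263e+00]
```

View pics/b.png

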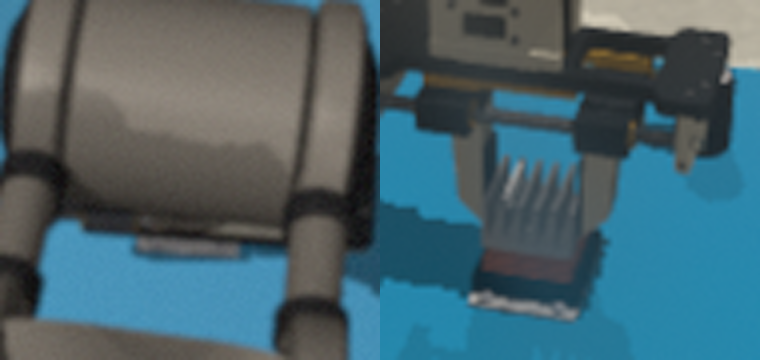

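The scene view (right half) shows the heat sink gripped with fins up, just above the spreader. I'll lower it.

>>> carry_out([
  {"tx": 0, "ty": 0, "tz": -3, "rx": 0, "ry": 0, "rz": 0},
  {"tx": 0, "ty": 0, "tz": -2, "rx": 0, "ry": 0, "rz": 0},
  {"tx": 0, "ty": 0, "tz": -0.7, "rx": 0, "ry": 0, "rz": 0},
  {"tx": 0, "ty": 0, "tz": 0, "rx": 0, "ry": 0, "rz": 0},
  {"tx": 0, "ty": 0, "tz": 0, "rx": 0, "ry": 0, "rz": 0},
])

```text
time: 10.3
tool_pos: [587.4, 1.5, 35.3]
tcp_rot: [3.141, 0.0, 3.072]
contact_force: [0.2, -0.3, -0.6]
grip_width: 49.5
finger_force: 30.0
```

>>> carry_out([
  {"tx": 0, "ty": 0, "tz": -0.4, "rx": 0, "ry": 0, "rz": 0},
  {"tx": 0, "ty": 0, "tz": 0, "rx": 0, "ry": 0, "rz": 0},
  {"tx": 0, "ty": 0, "tz": 0, "rx": 0, "ry": 0, "rz": 0},
])

```text
time: 10.6
tool_pos: [587.4, 1.5, 35.2]
tcp_rot: [3.141, 0.0, 3.072]
contact_force: [-1.7, -0.0, 1.2]
grip_width: 49.7
finger_force: 30.0
```

>>> carry_out([
  {"tx": 0, "ty": 0, "tz": 0, "rx": 0, "ry": 0, "rz": 0},
  {"tx": 0, "ty": 0, "tz": 0, "rx": 0, "ry": 0, "rz": 0},
  {"tx": 0, "ty": 0, "tz": 0, "rx": 0, "ry": 0, "rz": 0},
  {"tx": 0, "ty": 0, "tz": 0, "rx": 0, "ry": 0, "rz": 0},
  {"tx": 0, "ty": 0, "tz": 0, "rx": 0, "ry": 0, "rz": 0},
  {"tx": 0, "ty": 0, "tz": 10, "rx": 0, "ry": 0, "rz": 0},
  {"tx": 0, "ty": 0, "tz": 40, "rx": 0, "ry": 0, "rz": 0},
  {"tx": 0, "ty": 0, "tz": 20, "rx": 0, "ry": 0, "rz": 0},
], gripper=0)

```text
time: 11.4
tool_pos: [588.5, 1.4, 108.1]
tcp_rot: [-3.141, 0.003, 3.072]
contact_force: [0.2, -0.6, 0.2]
grip_width: 92.0
finger_force: 0.0
```

>>> carry_out([
  {"tx": -13.6, "ty": 7.1, "tz": 0, "rx": 0, "ry": 0, "rz": -0.1428},
  {"tx": -13.6, "ty": 7.1, "tz": 0, "rx": 0, "ry": 0, "rz": -0.1428},
  {"tx": -13.6, "ty": 7.1, "tz": 0, "rx": 0, "ry": 0, "rz": -0.1428},
  {"tx": -13.6, "ty": 7.1, "tz": 0, "rx": 0, "ry": 0, "rz": -0.1428},
  {"tx": -13.6, "ty": 7.1, "tz": 0, "rx": 0, "ry": 0, "rz": -0.1428},
  {"tx": -13.6, "ty": 7.1, "tz": 0, "rx": 0, "ry": 0, "rz": -0.1428},
  {"tx": -13.6, "ty": 7.1, "tz": 0, "rx": 0, "ry": 0, "rz": -0.1428},
  {"tx": -13.6, "ty": 7.1, "tz": 0, "rx": 0, "ry": 0, "rz": -0.1428},
  {"tx": -13.6, "ty": 7.1, "tz": 0, "rx": 0, "ry": 0, "rz": -0.1428},
  {"tx": -13.6, "ty": 7.1, "tz": 0, "rx": 0, "ry": 0, "rz": -0.1428},
  {"tx": -13.3, "ty": 7.4, "tz": 0, "rx": 0, "ry": 0, "rz": -0.1428},
  {"tx": 0, "ty": 0, "tz": 0, "rx": 0, "ry": 0, "rz": 0},
])

```text
time: 12.6
tool_pos: [436.8, 80.5, 105.6]
tcp_rot: [-3.141, -0.0, 1.501]
contact_force: [-0.0, -0.1, -0.0]
grip_width: 91.8
finger_force: 0.0
```

```bash
python3 - <<'E'
from h import *
o=bot.get_obs();print(o["tool_pos"],o["tcp_rot"])
T=mean("top");S=mean("scene")
cv2.imwrite("pics/c.png",np.hstack([cv2.resize(X,None,fx=4,fy=4,interpolation=cv2.INTER_CUBIC) for X in(T[170:260,275:370],S[155:245,280:375])]).clip(0,255).astype(np.uint8))
E
```

```text
[436.78055474  80.5300796  105.58242169] [-3.14126866e+00 -1.09930692e-04  1.50123882e+00]
```

View pics/c.png

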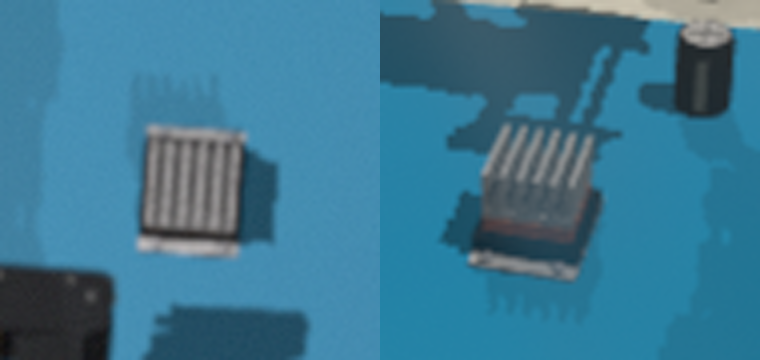

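The heat sink sits squarely on the spreader, fins up, in both views. I'll verify its centre numerically and recheck the capacitor from the saved numbers in passing, then grasp the capacitor.

```bash
python3 - <<'E'
from h import *
print(ray("top",[(322.75,215.9)],42), ray("scene",[(361,162.5)],53))
print(proj("scene",[[438,80,53],[438,80,3]]),proj("top",[[587.4,1.5,42]]))
E
```

```text
[[587.67622925   1.25361674  42.        ]] [[438.12297879  80.24479145  53.        ]]
[[360.90439172 162.46533344]
 [359.74460046 179.66193966]] [[322.64363884 216.0176747 ]]
```

>>> carry_out([
  {"tx": 0, "ty": 0, "tz": -35, "rx": 0, "ry": 0, "rz": 0},
  {"tx": 0, "ty": 0, "tz": -30, "rx": 0, "ry": 0, "rz": 0},
  {"tx": 0, "ty": 0, "tz": -15, "rx": 0, "ry": 0, "rz": 0},
  {"tx": 0, "ty": 0, "tz": -8, "rx": 0, "ry": 0, "rz": 0},
  {"tx": 0, "ty": 0, "tz": 0, "rx": 0, "ry": 0, "rz": 0},
  {"tx": 0, "ty": 0, "tz": 0, "rx": 0, "ry": 0, "rz": 0},
])

```text
time: 13.6
tool_pos: [438.6, 79.9, 17.4]
tcp_rot: [3.141, -0.0, 1.502]
contact_force: [-0.9, -0.2, 0.5]
grip_width: 92.0
finger_force: 0.0
```

>>> carry_out([
  {"tx": 0, "ty": 0, "tz": 0, "rx": 0, "ry": 0, "rz": 0},
  {"tx": 0, "ty": 0, "tz": 0, "rx": 0, "ry": 0, "rz": 0},
  {"tx": 0, "ty": 0, "tz": 0, "rx": 0, "ry": 0, "rz": 0},
  {"tx": 0, "ty": 0, "tz": 0, "rx": 0, "ry": 0, "rz": 0},
  {"tx": 0, "ty": 0, "tz": 0, "rx": 0, "ry": 0, "rz": 0},
  {"tx": 0, "ty": 0, "tz": 0, "rx": 0, "ry": 0, "rz": 0},
  {"tx": 0, "ty": 0, "tz": 0, "rx": 0, "ry": 0, "rz": 0},
  {"tx": 0, "ty": 0, "tz": 0, "rx": 0, "ry": 0, "rz": 0},
], gripper=1)

```text
time: 14.4
tool_pos: [438.0, 79.9, 16.9]
tcp_rot: [-3.142, 0.0, 1.501]
contact_force: [-0.5, 0.5, 0.0]
grip_width: 35.6
finger_force: 30.0
```

>>> carry_out([
  {"tx": 0, "ty": 0, "tz": 25, "rx": 0, "ry": 0, "rz": 0},
  {"tx": 0, "ty": 0, "tz": 40, "rx": 0, "ry": 0, "rz": 0},
  {"tx": 23.8, "ty": -28.9, "tz": 0, "rx": 0, "ry": 0, "rz": 0},
  {"tx": 23.8, "ty": -28.9, "tz": 0, "rx": 0, "ry": 0, "rz": 0},
  {"tx": 23.8, "ty": -28.9, "tz": 0, "rx": 0, "ry": 0, "rz": 0},
  {"tx": 23.8, "ty": -28.9, "tz": 0, "rx": 0, "ry": 0, "rz": 0},
  {"tx": 23.8, "ty": -28.9, "tz": 0, "rx": 0, "ry": 0, "rz": 0},
  {"tx": 23.8, "ty": -28.6, "tz": 0, "rx": 0, "ry": 0, "rz": 0},
  {"tx": 0, "ty": 0, "tz": 0, "rx": 0, "ry": 0, "rz": 0},
  {"tx": 0, "ty": 0, "tz": -35, "rx": 0, "ry": 0, "rz": 0},
  {"tx": 0, "ty": 0, "tz": -20, "rx": 0, "ry": 0, "rz": 0},
  {"tx": 0, "ty": 0, "tz": 0, "rx": 0, "ry": 0, "rz": 0},
])

```text
time: 15.6
tool_pos: [578.0, -92.1, 23.8]
tcp_rot: [-3.135, -0.002, 1.502]
contact_force: [-0.9, 0.6, -1.0]
grip_width: 35.1
finger_force: 30.0
```

>>> carry_out([
  {"tx": 0, "ty": 0, "tz": -5, "rx": 0, "ry": 0, "rz": 0},
  {"tx": 0, "ty": 0, "tz": -3, "rx": 0, "ry": 0, "rz": 0},
  {"tx": 0, "ty": 0, "tz": -1.5, "rx": 0, "ry": 0, "rz": 0},
  {"tx": 0, "ty": 0, "tz": 0, "rx": 0, "ry": 0, "rz": 0},
  {"tx": 0, "ty": 0, "tz": 0, "rx": 0, "ry": 0, "rz": 0},
])

```text
time: 16.1
tool_pos: [581.1, -93.2, 18.0]
tcp_rot: [3.141, 0.0, 1.502]
contact_force: [-0.1, -0.3, -0.6]
grip_width: 35.3
finger_force: 30.0
```

>>> carry_out([
  {"tx": 0, "ty": 0, "tz": -0.6, "rx": 0, "ry": 0, "rz": 0},
  {"tx": 0, "ty": 0, "tz": -0.3, "rx": 0, "ry": 0, "rz": 0},
  {"tx": 0, "ty": 0, "tz": 0, "rx": 0, "ry": 0, "rz": 0},
  {"tx": 0, "ty": 0, "tz": 0, "rx": 0, "ry": 0, "rz": 0},
])

```text
time: 16.5
tool_pos: [581.0, -93.2, 16.9]
tcp_rot: [3.141, 0.0, 1.501]
contact_force: [-1.2, 0.6, 3.6]
grip_width: 35.5
finger_force: 30.0
```

>>> carry_out([
  {"tx": 0, "ty": 0, "tz": 0, "rx": 0, "ry": 0, "rz": 0},
  {"tx": 0, "ty": 0, "tz": 0, "rx": 0, "ry": 0, "rz": 0},
  {"tx": 0, "ty": 0, "tz": 0, "rx": 0, "ry": 0, "rz": 0},
  {"tx": 0, "ty": 0, "tz": 0, "rx": 0, "ry": 0, "rz": 0},
  {"tx": 0, "ty": 0, "tz": 0, "rx": 0, "ry": 0, "rz": 0},
  {"tx": 0, "ty": 0, "tz": 10, "rx": 0, "ry": 0, "rz": 0},
  {"tx": 0, "ty": 0, "tz": 35, "rx": 0, "ry": 0, "rz": 0},
  {"tx": 0, "ty": 0, "tz": 35, "rx": 0, "ry": 0, "rz": 0},
], gripper=0)

```text
time: 17.3
tool_pos: [580.4, -93.1, 97.5]
tcp_rot: [-3.14, -0.0, 1.501]
contact_force: [0.5, -1.1, 0.5]
grip_width: 90.7
finger_force: 0.0
```

>>> carry_out([
  {"tx": -11.7, "ty": -34.4, "tz": 0, "rx": 0, "ry": 0, "rz": 0},
  {"tx": -11.7, "ty": -34.4, "tz": 0, "rx": 0, "ry": 0, "rz": 0},
  {"tx": -11.7, "ty": -34.4, "tz": 0, "rx": 0, "ry": 0, "rz": 0},
  {"tx": -11.7, "ty": -34.4, "tz": 0, "rx": 0, "ry": 0, "rz": 0},
  {"tx": -11.7, "ty": -34.4, "tz": 0, "rx": 0, "ry": 0, "rz": 0},
  {"tx": -11.7, "ty": -34.4, "tz": 0, "rx": 0, "ry": 0, "rz": 0},
  {"tx": -11.7, "ty": -34.4, "tz": 0, "rx": 0, "ry": 0, "rz": 0},
  {"tx": -11.4, "ty": -34.8, "tz": 0, "rx": 0, "ry": 0, "rz": 0},
  {"tx": 0, "ty": 0, "tz": 0, "rx": 0, "ry": 0, "rz": 0},
  {"tx": 0, "ty": 0, "tz": -30, "rx": 0, "ry": 0, "rz": 0},
  {"tx": 0, "ty": 0, "tz": 0, "rx": 0, "ry": 0, "rz": 0},
])

```text
time: 18.4
tool_pos: [485.9, -367.0, 64.0]
tcp_rot: [-3.137, -0.004, 1.501]
contact_force: [-0.9, 0.3, 0.4]
grip_width: 92.1
finger_force: 0.0
```

```bash
python3 - <<'E'
from h import *
o=bot.get_obs();print(o["tool_pos"],o["tcp_rot"])
T=mean("top");S=mean("scene");np.savez("im1",T=T,S=S)
print("captop",*rect("top",seg(T,(345,195,380,235),(0,0,70),(180,110,255)),53))
print("mm",*rect("top",seg(T,(142,135,220,190),(100,0,0),(180,255,130)),23))
cv2.imwrite("pics/d.png",np.vstack([cv2.resize(X,None,fx=4,fy=4,interpolation=cv2.INTER_CUBIC) for X in(T[190:245,300:430],S[155:235,220:350])]).clip(0,255).astype(np.uint8))
E
```

```text
[ 485.86744227 -367.02953704   64.00785164] [-3.13707516 -0.00414469  1.50104029]
captop c [581.1 -93.8] m [581.3 -93.9] size [34.9 33.8] ang 45.0
mm c [718.1 342.9] m [718.3 343.2] size [ 87.7 168.1] ang 13.1
```

View pics/d.png

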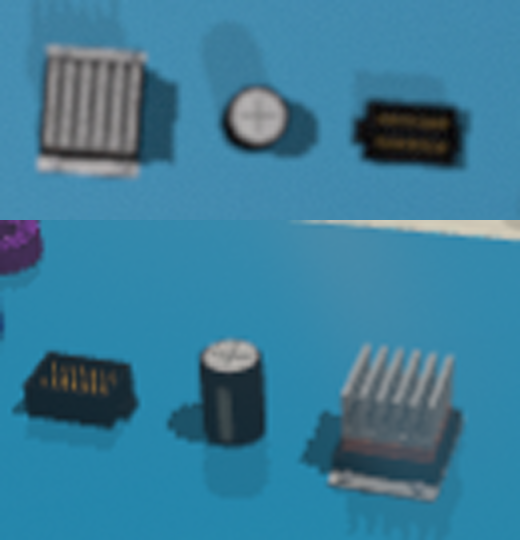

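The capacitor stands upright at pixel (364,219), midway between module and connector (581.1, −93.8 against the target 580.9, −93.2). Now I'll grasp the coil.

>>> carry_out([
  {"tx": 0, "ty": 0, "tz": -25, "rx": 0, "ry": 0, "rz": 0},
  {"tx": 0, "ty": 0, "tz": -20, "rx": 0, "ry": 0, "rz": 0},
  {"tx": 0, "ty": 0, "tz": -10, "rx": 0, "ry": 0, "rz": 0},
  {"tx": 0, "ty": 0, "tz": -4, "rx": 0, "ry": 0, "rz": 0},
  {"tx": 0, "ty": 0, "tz": 0, "rx": 0, "ry": 0, "rz": 0},
  {"tx": 0, "ty": 0, "tz": 0, "rx": 0, "ry": 0, "rz": 0},
])

```text
time: 19.4
tool_pos: [488.0, -369.2, 8.5]
tcp_rot: [3.14, 0.001, 1.502]
contact_force: [0.3, 0.6, -0.1]
grip_width: 91.9
finger_force: 0.0
```

>>> carry_out([
  {"tx": 0, "ty": 0, "tz": 0, "rx": 0, "ry": 0, "rz": 0},
  {"tx": 0, "ty": 0, "tz": 0, "rx": 0, "ry": 0, "rz": 0},
  {"tx": 0, "ty": 0, "tz": 0, "rx": 0, "ry": 0, "rz": 0},
  {"tx": 0, "ty": 0, "tz": 0, "rx": 0, "ry": 0, "rz": 0},
  {"tx": 0, "ty": 0, "tz": 0, "rx": 0, "ry": 0, "rz": 0},
  {"tx": 0, "ty": 0, "tz": 0, "rx": 0, "ry": 0, "rz": 0},
  {"tx": 0, "ty": 0, "tz": 0, "rx": 0, "ry": 0, "rz": 0},
], gripper=1)

```text
time: 20.1
tool_pos: [487.5, -368.8, 7.6]
tcp_rot: [3.141, 0.0, 1.501]
contact_force: [0.3, -0.4, -0.1]
grip_width: 49.2
finger_force: 30.0
```

>>> carry_out([
  {"tx": 0, "ty": 0, "tz": 20, "rx": 0, "ry": 0, "rz": 0},
  {"tx": 0, "ty": 0, "tz": 30, "rx": 0, "ry": 0, "rz": 0},
  {"tx": 0, "ty": 0, "tz": 30, "rx": 0, "ry": 0, "rz": 0},
  {"tx": 11.7, "ty": 37, "tz": 0, "rx": 0, "ry": 0, "rz": 0.1},
  {"tx": 11.7, "ty": 37, "tz": 0, "rx": 0, "ry": 0, "rz": 0.1},
  {"tx": 11.7, "ty": 37, "tz": 0, "rx": 0, "ry": 0, "rz": 0.1},
  {"tx": 11.7, "ty": 37, "tz": 0, "rx": 0, "ry": 0, "rz": 0.1},
  {"tx": 11.7, "ty": 37, "tz": 0, "rx": 0, "ry": 0, "rz": 0.1},
  {"tx": 11.7, "ty": 37, "tz": 0, "rx": 0, "ry": 0, "rz": 0.1},
  {"tx": 11.7, "ty": 37, "tz": 0, "rx": 0, "ry": 0, "rz": 0.1},
])

```text
time: 21.1
tool_pos: [569.6, -108.2, 87.4]
tcp_rot: [-3.142, -0.0, 2.205]
contact_force: [0.6, -0.6, -0.4]
grip_width: 49.1
finger_force: 30.0
```

>>> carry_out([
  {"tx": 11.7, "ty": 37, "tz": 0, "rx": 0, "ry": 0, "rz": 0.1},
  {"tx": 11.7, "ty": 37, "tz": 0, "rx": 0, "ry": 0, "rz": 0.1},
  {"tx": 11.7, "ty": 37, "tz": 0, "rx": 0, "ry": 0, "rz": 0.12},
  {"tx": 11.7, "ty": 37, "tz": 0, "rx": 0, "ry": 0, "rz": 0.12},
  {"tx": 11.7, "ty": 37, "tz": 0, "rx": 0, "ry": 0, "rz": 0.12},
  {"tx": 11.7, "ty": 37, "tz": 0, "rx": 0, "ry": 0, "rz": 0.12},
  {"tx": 11.7, "ty": 37, "tz": 0, "rx": 0, "ry": 0, "rz": 0.12},
  {"tx": 12.1, "ty": 38.2, "tz": 0, "rx": 0, "ry": 0, "rz": 0.07},
  {"tx": 0, "ty": 0, "tz": 0, "rx": 0, "ry": 0, "rz": 0},
  {"tx": 0, "ty": 0, "tz": 0, "rx": 0, "ry": 0, "rz": 0},
  {"tx": 0, "ty": 0, "tz": 0, "rx": 0, "ry": 0, "rz": 0},
])

```text
time: 22.2
tool_pos: [663.0, 186.3, 87.1]
tcp_rot: [-3.141, -0.001, 3.07]
contact_force: [0.6, 0.9, -1.9]
grip_width: 49.5
finger_force: 30.0
```

>>> carry_out([
  {"tx": 0, "ty": 0, "tz": -25, "rx": 0, "ry": 0, "rz": 0},
  {"tx": 0, "ty": 0, "tz": -25, "rx": 0, "ry": 0, "rz": 0},
  {"tx": 0, "ty": 0, "tz": -15, "rx": 0, "ry": 0, "rz": 0},
  {"tx": 0, "ty": 0, "tz": -8, "rx": 0, "ry": 0, "rz": 0},
  {"tx": 0, "ty": 0, "tz": -5, "rx": 0, "ry": 0, "rz": 0},
  {"tx": 0, "ty": 0, "tz": 0, "rx": 0, "ry": 0, "rz": 0},
  {"tx": 0, "ty": 0, "tz": -1.5, "rx": 0, "ry": 0, "rz": 0},
  {"tx": 0, "ty": 0, "tz": 0, "rx": 0, "ry": 0, "rz": 0},
  {"tx": 0, "ty": 0, "tz": 0, "rx": 0, "ry": 0, "rz": 0},
])

```text
time: 23.1
tool_pos: [663.8, 187.6, 8.8]
tcp_rot: [3.141, 0.001, 3.072]
contact_force: [1.0, 0.1, -0.8]
grip_width: 49.1
finger_force: 30.0
```

>>> carry_out([
  {"tx": 0, "ty": 0, "tz": -0.5, "rx": 0, "ry": 0, "rz": 0},
  {"tx": 0, "ty": 0, "tz": -0.4, "rx": 0, "ry": 0, "rz": 0},
  {"tx": 0, "ty": 0, "tz": 0, "rx": 0, "ry": 0, "rz": 0},
  {"tx": 0, "ty": 0, "tz": 0, "rx": 0, "ry": 0, "rz": 0},
])

```text
time: 23.5
tool_pos: [663.6, 187.5, 7.6]
tcp_rot: [3.141, 0.001, 3.072]
contact_force: [-1.2, 0.9, 2.7]
grip_width: 49.1
finger_force: 30.0
```

Touching down. I'll release with a limited opening (the multimeter is nearby), then retreat up and towards the robot.

>>> carry_out([
  {"tx": 0, "ty": 0, "tz": 0, "rx": 0, "ry": 0, "rz": 0},
  {"tx": 0, "ty": 0, "tz": 0, "rx": 0, "ry": 0, "rz": 0},
  {"tx": 0, "ty": 0, "tz": 0, "rx": 0, "ry": 0, "rz": 0},
  {"tx": 0, "ty": 0, "tz": 0, "rx": 0, "ry": 0, "rz": 0},
  {"tx": 0, "ty": 0, "tz": 0, "rx": 0, "ry": 0, "rz": 0},
  {"tx": 0, "ty": 0, "tz": 10, "rx": 0, "ry": 0, "rz": 0},
  {"tx": 0, "ty": 0, "tz": 35, "rx": 0, "ry": 0, "rz": 0},
  {"tx": 0, "ty": 0, "tz": 45, "rx": 0, "ry": 0, "rz": 0},
  {"tx": 0, "ty": 0, "tz": 45, "rx": 0, "ry": 0, "rz": 0},
], gripper=0.28)

```text
time: 24.4
tool_pos: [663.1, 187.3, 144.1]
tcp_rot: [-3.142, -0.0, 3.071]
contact_force: [0.4, -0.2, 0.8]
grip_width: 65.9
finger_force: 0.0
```

>>> carry_out([
  {"tx": -35, "ty": 25, "tz": 10, "rx": 0, "ry": 0, "rz": 0},
  {"tx": -35, "ty": 25, "tz": 10, "rx": 0, "ry": 0, "rz": 0},
  {"tx": -35, "ty": 25, "tz": 10, "rx": 0, "ry": 0, "rz": 0},
  {"tx": -35, "ty": 25, "tz": 10, "rx": 0, "ry": 0, "rz": 0},
  {"tx": -35, "ty": 25, "tz": 0, "rx": 0, "ry": 0, "rz": 0},
  {"tx": -35, "ty": 25, "tz": 0, "rx": 0, "ry": 0, "rz": 0},
  {"tx": -35, "ty": 25, "tz": 0, "rx": 0, "ry": 0, "rz": 0},
  {"tx": -35, "ty": 25, "tz": 0, "rx": 0, "ry": 0, "rz": 0},
  {"tx": -35, "ty": 25, "tz": 0, "rx": 0, "ry": 0, "rz": 0},
  {"tx": -35, "ty": 25, "tz": 0, "rx": 0, "ry": 0, "rz": 0},
  {"tx": 0, "ty": 0, "tz": 0, "rx": 0, "ry": 0, "rz": 0},
  {"tx": 0, "ty": 0, "tz": 0, "rx": 0, "ry": 0, "rz": 0},
])

```text
time: 25.6
tool_pos: [312.9, 438.0, 183.0]
tcp_rot: [3.141, 0.001, 3.074]
contact_force: [-0.2, -0.4, 0.1]
grip_width: 66.2
finger_force: 0.0
```

```bash
python3 - <<'E'
from h import *
o=bot.get_obs();print(o["tool_pos"],o["grip_width"],o["time"])
T=mean("top");S=mean("scene")
cv2.imwrite("pics/e.png",cv2.resize(T[100:310,130:520],None,fx=2,fy=2,interpolation=cv2.INTER_CUBIC).clip(0,255).astype(np.uint8))
cv2.imwrite("pics/f.png",S.clip(0,255).astype(np.uint8))
r=((0,50,0),(22,255,255))
print("coil T",*rect("top",seg(T,(225,168,270,201),*r),13))
p=proj("scene",[[663.6,187.4,13]])[0].astype(int)
print("coil S",*rect("scene",seg(S,(p[0]-28,p[1]-20,p[0]+28,p[1]+20),*r),13))
print("term T",*rect("top",seg(T,(228,202,262,222),(35,60,0),(88,255,255)),13))
print("cap T",*rect("top",seg(T,(345,195,380,235),(0,0,70),(180,110,255)),53))
E
```

```text
[312.88795572 437.95689573 182.96289078] 66.17286383066437 25.6
coil T c [663.2 187.8] m [663.2 187.6] size [50.6 46.6] ang -24.2
coil S c [659.7 191.7] m [655.8 190.5] size [66.  49.2] ang 23.9
term T c [601.3 191.7] m [601.4 191.7] size [53.9 25.6] ang -4.2
cap T c [581.6 -94.1] m [581.4 -93.9] size [33.8 34.4] ang 10.3
```

View pics/e.png

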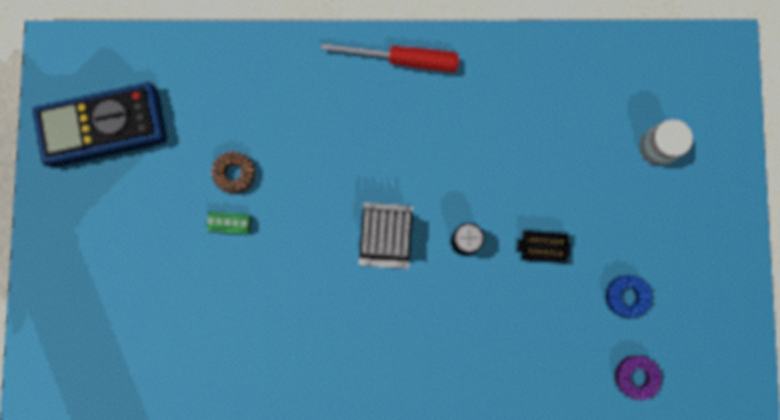

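View pics/f.png

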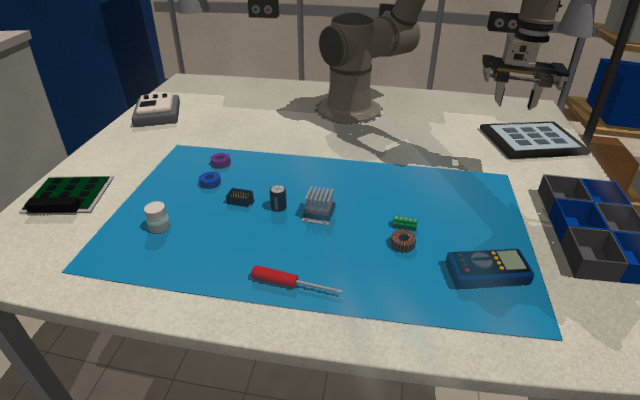

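Both views show the finished layout. The coil, at top pixel about (247,186), lies behind the terminal at (245,211). Its centre is 62 mm from the terminal's, so the gap is about 25 mm. The stack is at (323,217) and the capacitor at (364,219). The bystanders look unmoved, and the arm is clear of everything.

```bash
python3 -c "
from plant import bot
print(bot.close_job())"
```

```text
the job is handed in; nothing more can be done
None
```

The job is handed in at about 26 s: the spreader and heat sink are stacked centred on the module, the capacitor is midway to the connector, and the coil is about 25 mm behind the terminal block, all released.

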